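# Feed flat bar through the shear's guard window and hold it at the stop

### The job

A workmate is about to pull the lever of the bench shear: take the flat bar out of the stock cradle, lay it across the narrow stock rest so that it lies there balanced, level and pointing at the feed window in the shear's guard, and let go to change your grip. Then take it by its tail, behind the rest (hands stay on that side), and feed it gently, flat and straight, through the window until its nose is up against the length stop. Finish while still gripping the tail and keeping the bar pressed lightly against the stop, square to the blades, without letting go; leave the other stock and the things on the bench where they are.

Things in the scene. Friction and masses are not known exactly. Their poses are not given: they have to be found in the camera images.
- bar_center (a point): Centre (half-way up) of the flat bar: plain steel, 300 mm long (x axis), 25 mm wide (y), 5 mm thick (z), 0.2 to 0.4 kg, both ends alike, corners clipped by 3 mm. The only flat one of three bare steel bars side by side, 65 mm apart, in the stock cradle; its lane changes; its underside is 45 mm above the bench. Either end may go in first, either face may be up
- square_bar: Square steel bar, 290 x 14 x 14 mm, in the cradle; origin under its middle. Not to be moved
- angle_bar: Steel angle (L-section), 280 mm long, 25 mm wide, 25 mm high, in the cradle; origin under its middle. Not to be moved
- cradle: Stock cradle, fixed: two wooden bearers 32 mm wide, 45 mm high, centred 95 mm either side of its origin along its x axis, the direction of the bars. Lanes at y = -65, 0, +65 mm; the bars lie on the bearers, free space under them between the bearers but for two rods (10 mm high, y = +-32 mm). 22 mm dowels on the bearers part the lanes. Origin on the bench under its centre
- rest_top (a point): Centre of the flat top face of the stock rest, a fixed steel stand on a round foot: head 36 mm along its y axis (roughly the feed direction), 90 mm across (x), 8 mm thick, its top 110 mm above the bench. It stands about 170 mm in front of the guard; a bar lying on it slides in at half the height of the window
- rest: The stock rest itself; origin on the bench under the centre of its head, y axis roughly towards the shear
- feed_window (a point): Centre of the feed window in the near (infeed) face of the shear's guard. Its y axis is the feed direction, level, into the machine; x lies along the blades; z up. The window is a slot 27 mm wide (x) and 7 mm high through a steel sheet 4 mm thick, its centre 112.5 mm above the bench. A guide tongue as wide as the window, 22 mm long, slopes down towards the infeed side from its sill
- shear: The bench lever shear, bolted down, its lever locked upright (570 mm high); origin on the bench under the feed window's centre, same axes. The guard sheet is 150 mm wide (window half-way across), its top edge 195 mm above the bench. The cut lies 28 mm behind the guard's face; the lower blade is 2 mm below the window's sill, the upper blade stands open
- stop: Length stop behind the blades, a rigid steel plate on a rod. Origin at the middle of its contact face, 68 mm behind the guard's face in line with the window; so with the nose against it the bar's centre is 82 mm before the guard's face
- hammer: Hammer lying on the bench, 260 mm long; origin under its middle. Not to be moved
- try_square: Engineer's square lying on the bench, stock 100 mm, blade 130 mm; origin under the middle of its stock. Not to be moved
- battery: Laptop battery pack lying on the bench, 205 x 48 x 20 mm; origin under its middle. Not to be moved
- oil_can: Steel oil can standing on the bench, 68 mm across, 150 mm high with its spout; origin under its middle. Not to be moved
Mind the look-alikes: they are no part of the job. What is shaped like the rest but blue is not meant.

How it is judged:
On the way, in this order (a step that is already met when the one before it is completed fails the run):
1. the flat bar lies on the stock rest by itself, level and pointing at the feed window, let go (contact force between bar and rest above 1 N and contact force between bar and the fingers below 0.05 N and linear speed of bar below 0.02 m/s and y of bar_center in the frame of rest_top between -0.02 and 0.02 m and z of bar_center in the frame of rest_top between 0 and 0.006 m and angle between bar_center's own x axis and vertical between 1.521 and 1.621 rad and x of bar_center in the frame of feed_window between -0.03 and 0.03 m and angle between the x axis of bar_center and the y axis of feed_window, either way round below 0.2 rad), for 0.2 s.
2. held in the gripper, the bar's nose has passed through the window and over the blades (y of bar_center in the frame of feed_window between -0.11 and -0.07 m and z of bar_center in the frame of feed_window between -0.02 and 0.02 m and x of bar_center in the frame of feed_window between -0.03 and 0.03 m and contact force between bar and the fingers above 2 N), for 0.05 s.
At the end, for the whole second after the job is handed in: Gripped behind the rest and still, the bar's centre is 77 to 87 mm before the guard's face, within 8 mm sideways and 6 mm in height of the window's centre line, within 0.06 rad of the feed direction and 0.05 rad of level, and its nose presses on the length stop with 0.5 to 40 N (y of bar_center in the frame of feed_window between -0.087 and -0.077 m and x of bar_center in the frame of feed_window between -0.008 and 0.008 m and z of bar_center in the frame of feed_window between -0.006 and 0.006 m and angle between the x axis of bar_center and the y axis of feed_window, either way round below 0.06 rad and angle between bar_center's own x axis and vertical between 1.521 and 1.621 rad and contact force between bar and stop between 0.5 and 40 N and contact force between bar and the fingers above 2 N and y of the grasp point in the frame of rest_top below -0.01 m and linear speed of bar below 0.02 m/s); the arm keeps its last pose, push and grip.
It fails at once if one of the other two bars is moved by more than 20 mm (distance of any of square_bar, angle_bar from where it was at the start of the episode above 0.02 m).
It fails at once if a thing lying on the bench is moved by more than 20 mm (distance of any of hammer, try_square, battery, oil_can from where it was at the start of the episode above 0.02 m).
It fails at once if the bar is rammed into the guard or the stop (over 60 N) (contact force between bar and shear above 60 N).
It also fails if it takes over 62 s, if anything falls off the work surface, if the arm or the gripper's body presses on something with over 40 N, if the wrist force passes 120 N, or if a joint passes its speed limit or range.

### The arm

A 6-joint arm with a two-finger parallel gripper is mounted at the origin on the work surface. World frame = base frame: x ahead of the robot, y to its left, z up, the work surface at z = 0. Lengths are in m, angles in rad, forces in N, time in s.
With the tool pointing down it reaches from about 0.25 to 0.8 m from the base axis. Payload 8.5 kg.
Tool frame: the origin (TCP) lies at the very end of the fingers, on their centre line; the grasp point (between the pads) lies 19 mm behind it (r.tcp_to_grasp is the distance from the TCP to the grasp point, in m); z points along the fingers, y is the line along which they close (so a half turn about z gives the same grasp; the last joint's range is limited). The gripper opens to 85 mm and grips with 20 to 120 N. Pads are 22 mm wide; open, the fingers measure 114 mm over their backs; the gripper's body (76 mm by 85 mm) begins 54 mm behind the grasp point. The pads swing forward as they close: fully open they stand 13 mm farther back than shut.
Start: joints at [1.212, 0.238, -0.013, 1.319, 0, 1.571], TCP at [0.184, 0.492, 0.191] pointing down, gripper open.
Joint ranges: [-2.66, 2.66], [-1.03, 1.9], [-1.14, 1.46], [-1.82, 2.27], [-1.45, 1.34], [-3.14, 3.14]. Speed limits (rad/s): [2.22, 2.22, 2.79, 3.14, 3.14, 3.14].

### API

Orientations are given as a unit quaternion [w, x, y, z].
In Python, from cell import r gives the robot as it stands. The module is installed in compiled form; this text tells all that it offers.
- The arm moves only by the tool carry_out, never from a script. Its argument "increments" is a list of rows, each an object of numbers: "dx", "dy", "dz": the shift along the tool's x, y, z in m; "spin": the turn about the tool's z in degrees; "claw": the closure, from -1 (fully open) to 1 (shut). A call has 1 to 5 rows; each row is the pose to reach, as a shift and turn from the pose commanded when the call began, along the tool's axes at that moment; what a row does not reach only later rows make up. A row lasts 1/10 s, in which the tool goes at most 50 mm and 8.59 degrees, less where a joint would pass 70% of its speed; a pose out of reach is approached as far as the arm can. A call with a gripper value outside its range is refused whole. The fingers move at their own pace and stop on an object; "squeeze" is the grip in N (left out, the last holds). Time passes only in rows, so rows that repeat a pose let the fingers close. It gives the time, the measured TCP pose, the force, the opening and the grip force at its end, in the units of the state.
- r.get_obs(): the state, without advancing time (a new reading comes with each control period).
- r.snapshot(name): name is "side" or "top"; returns the picture (420x560x3 uint8, red, green, blue); there is no depth.
- r.get_calibration(name): a dict with "fx", "fy", "cx", "cy" (pixels), "k1" (the pictures are not rectified: a ray, as slopes to the right and down, at radius r is drawn at 1 + k1 r^2 times it, then the intrinsics apply), "extrinsics" (4x4, takes a point from camera to world coordinates). Camera axes: x right, y down, z forward; pixel columns grow to the right and rows downward; lengths in m; the calibration is good to about 2 mm. A picture is of the moment at which its call begins. get_calibration takes no time and is no camera call.
- r.hand_in(): hands the job in; it is judged then, once.
The state is a dict: "clock": time; "q": joint angles; "joint_velocities": joint speeds; "tau": joint torques, N m; "eef_pos": TCP position; "orientation": TCP orientation; "contact_force": force on the tool from outside, world axes, zero at the start; "moment": the same for the moment, N m; "finger_gap": finger opening in m; "gripper_force": force on a finger pad.
Only numpy, scipy, OpenCV 4.12 (cv2) and the standard library are available. Lean on these libraries where they do the work, as an engineer would, in place of code of your own. Each camera call takes 0.05 s, during which the arm holds its last target. There are 200 camera calls.

## Working session

There is one attempt and no reset: what is moved stays moved. The work goes in short steps, Python scripts to look and compute and a tool call to move; the robot and the scene stay as the last step left them, time stands still between calls to the robot, and variables do not carry over. Pictures are saved under pics/ and viewed, at most 10 in all, crops included, and the job is handed in when it is done.

Besides the shell and the picture viewer there is one more tool, called after ">>>" as name(argument=value, ...) on one line, values as JSON. carry_out: Moves the arm, as the interface text tells. Its arguments: {"type":"object","properties":{"increments":{"type":"array"},"squeeze":{"type":"number"}},"required":["increments"]}

```bash
mkdir -p pics; python3 - <<'E'
from cell import r
import cv2
for n in("top","side"):
    cv2.imwrite(f"pics/{n}0.png",r.snapshot(n)[:,:,::-1]); c=r.get_calibration(n); print(n,c)
print(r.get_obs(), r.tcp_to_grasp)
E
```

```text
top {'fx': 404.5361837260189, 'fy': 404.5361837260189, 'cx': 277.76798266534286, 'cy': 222.3704696917683, 'k1': -0.04462673555714396, 'extrinsics': array([[-7.74108655e-03, -9.91936400e-01,  1.26500017e-01,
         4.66548795e-01],
       [-9.99969644e-01,  7.79115128e-03, -9.90118675e-05,
         5.54429473e-03],
       [-8.87367291e-04, -1.26496943e-01, -9.91966600e-01,
         1.12107851e+00],
       [ 0.00000000e+00,  0.00000000e+00,  0.00000000e+00,
         1.00000000e+00]])}
side {'fx': 412.87358536035674, 'fy': 412.87358536035674, 'cx': 275.3166057130527, 'cy': 209.7920517011728, 'k1': -0.11570514925852997, 'extrinsics': array([[ 9.06871355e-01, -2.20319245e-01,  3.59226637e-01,
         1.64679294e-01],
       [-4.21407204e-01, -4.72993100e-01,  7.73752865e-01,
        -8.69118733e-01],
       [-5.60926003e-04, -8.53075001e-01, -5.21788010e-01,
         6.55078576e-01],
       [ 0.00000000e+00,  0.00000000e+00,  0.00000000e+00,
         1.00000000e+00]])}
{'clock': 0.1, 'q': array([ 1.21201317e+00,  2.38678449e-01, -1.41526641e-02,  1.31917180e+00,
       -3.67582120e-07,  1.57079805e+00]), 'joint_velocities': array([-0.00037793, -0.00190347,  0.00276812, -0.00160173, -0.00170342,
       -0.00099115]), 'tau': array([ 4.60590054e-04, -5.39722860e+01,  3.46998131e+01,  1.34504077e-02,
        5.16803129e-05,  1.22939696e-05]), 'eef_pos': array([0.18420478, 0.49119373, 0.19077087]), 'orientation': array([-1.07464662e-04,  1.78431765e-01,  9.83952103e-01, -5.93643812e-04]), 'contact_force': array([-0.57804794, -0.21111787, -0.00987958]), 'moment': array([-0.00856786, -0.00555675,  0.05373765]), 'gripper_force': 0.0, 'finger_gap': 0.08525040961940596} 0.0187
```

View pics/top0.png

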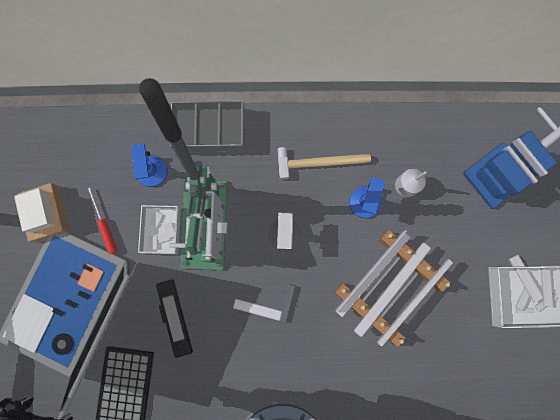

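View pics/side0.png

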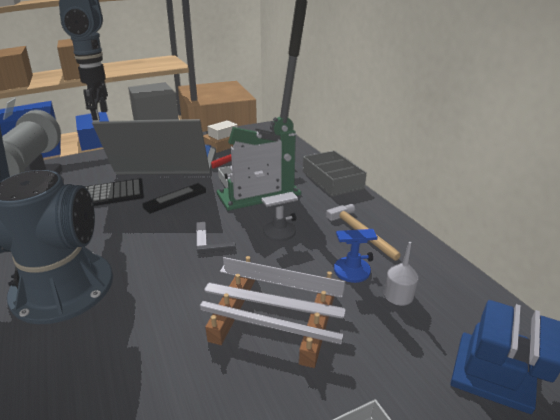

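Top view: cradle around (393,290), rest around (285,230), guard face around x=225, shear at (205,235). I need a closer look at the bars and the guard.

```bash
cat > h.py <<'E'
import numpy as np, cv2
from cell import r
def cam(n):
    c=r.get_calibration(n); return c,np.array([[c['fx'],0,c['cx']],[0,c['fy'],c['cy']],[0,0,1]]),np.array(c['extrinsics'])
def p2w(n,uv,z):
    c,K,E=cam(n); uv=np.array(uv,float).reshape(-1,2)
    d=(uv-K[:2,2])/[K[0,0],K[1,1]]; s=d.copy()
    for _ in range(30): s=d/(1+c['k1']*(s**2).sum(1,keepdims=True))
    D=np.c_[s,np.ones(len(s))]@E[:3,:3].T; z=np.broadcast_to(z,len(s))
    return E[:3,3]+D*((z-E[2,3])/D[:,2])[:,None]
def w2p(n,P):
    c,K,E=cam(n); q=(np.array(P,float).reshape(-1,3)-E[:3,3])@E[:3,:3]
    s=q[:,:2]/q[:,2:]; s=s*(1+c['k1']*(s**2).sum(1,keepdims=True))
    return s*[K[0,0],K[1,1]]+K[:2,2]
def crop(n,x,y,w,h,k,name):
    im=r.snapshot(n)[:,:,::-1]; cv2.imwrite(name,cv2.resize(im[y:y+h,x:x+w],None,fx=k,fy=k,interpolation=cv2.INTER_CUBIC))
E
python3 - <<'E'
from h import *
a=r.snapshot("top")[:,:,::-1]; b=r.snapshot("side")[:,:,::-1]
f=lambda i,x,y,w,h,k:cv2.resize(i[y:y+h,x:x+w],None,fx=k,fy=k,interpolation=cv2.INTER_CUBIC)
cv2.imwrite("pics/t1.png",f(a,170,170,300,190,2.66))
A=f(b,190,240,170,130,4.4);cv2.imwrite("pics/s1.png",A)
cv2.imwrite("pics/s2.png",f(b,190,110,170,140,4.2))
E
```

```text
(no output)
```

View pics/t1.png

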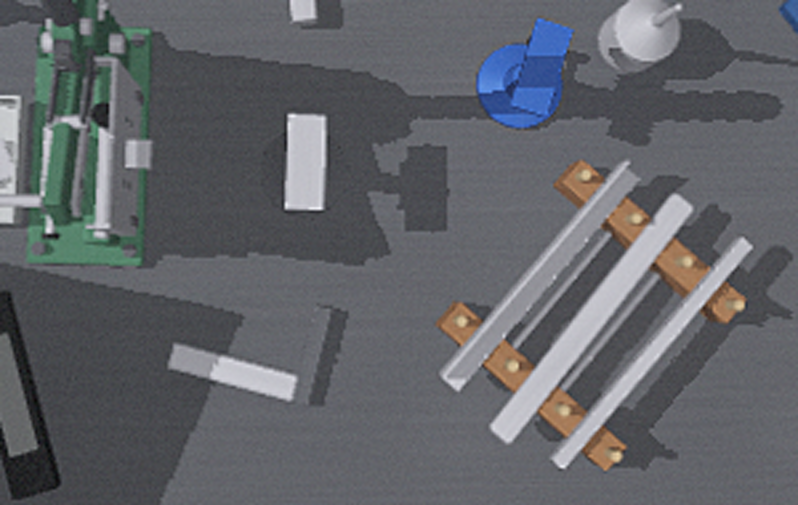

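View pics/s1.png

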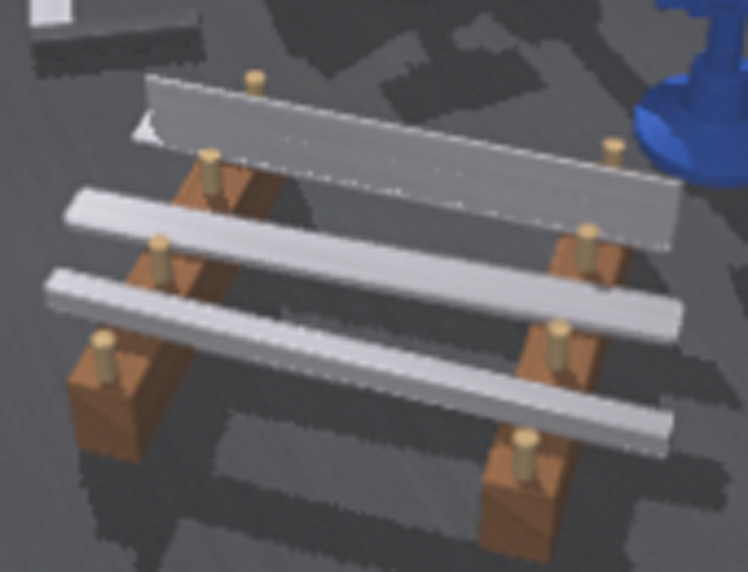

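View pics/s2.png

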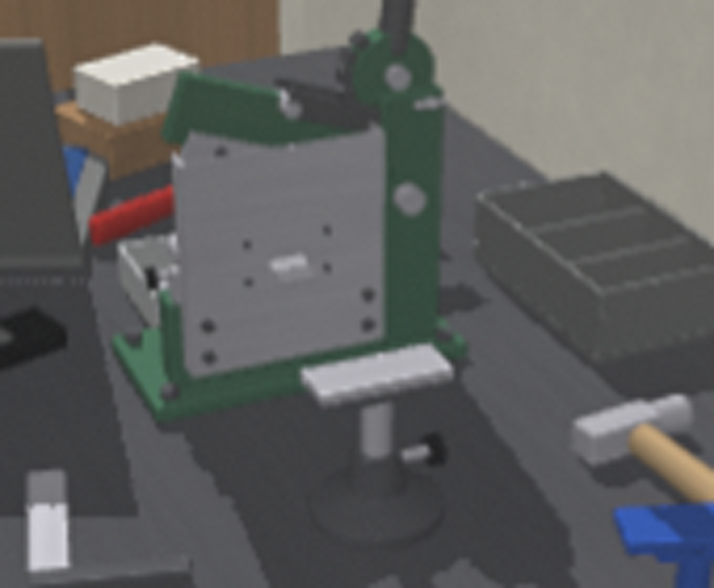

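Middle bar is the flat one: t1 crop ends (677,203), (502,433). Rest corners (288,113),(327,115),(324,211),(285,208). Tongue centre (138,153) in t1. Guard top corners in s2 (183,158),(381,128), tongue (291,264).

```bash
python3 - <<'E'
from h import *
np.set_printoptions(precision=4,suppress=True)
t=lambda *p:np.array(p)/2.66+[170,170]-.5*(1-1/2.66)
s2=lambda *p:np.array(p)/4.2+[190,110]-.4
s1=lambda *p:np.array(p)/4.4+[190,240]-.4
def seg(n,p,z,s=''):
    w=p2w(n,p,z);d=w[0]-w[1];print(s,w[:,:2].tolist(),'mid',w.mean(0),'len',np.linalg.norm(d),'ang',np.degrees(np.arctan2(d[1],d[0])))
seg('top',t((677,203),(502,433)),.05,'bar')
seg('side',s1((680,318),(75,205)),.05,'bar side')
R=p2w('top',t((288,113),(327,115),(324,211),(285,208)),.11);print('rest',R[:,:2],R.mean(0),np.linalg.norm(np.diff(R,axis=0),axis=1))
R=p2w('side',s2((302,376),(440,346),(453,368),(318,397)),.11);print('rest side',R[:,:2],R.mean(0),np.linalg.norm(np.diff(R,axis=0),axis=1))
seg('side',s2((183,158),(381,128)),.195,'guard top')
seg('side',s2((192,378),(383,338)),.02,'guard bot?')
print('tongue far edge top',p2w('top',t((151,140),(151,167)),.104))
print('tongue near edge top',p2w('top',t((125,140),(125,167)),.109))
print('tongue side',p2w('side',s2((270,266),(304,256),(310,272),(276,281)),[.109,.109,.104,.104]))
seg('top',t((150,28),(143,264)),.01,'base edge')
seg('top',t((110,58),(101,235)),.195,'guard top')
print('square',p2w('top',t((178,355),(295,388),(325,310)),.005)[:,:2])
print('dowels',p2w('top',t((585,176),(637,219),(686,262),(739,306),(462,322),(513,367),(564,410),(616,456)),.08)[:,:2])
E
```

```text
bar [[0.5365920910252587, -0.3842372817115612], [0.3138164921750167, -0.20135212573488093]] mid [ 0.4252 -0.2928  0.05  ] len 0.2882289848708811 ang -39.38390431370941
bar side [[0.5408467576115488, -0.3879072795179285], [0.3124327083808102, -0.19693876119622722]] mid [ 0.4266 -0.2924  0.05  ] len 0.2977279847041057 ang -39.897745453823454
rest [[ 0.6215  0.0048]
 [ 0.6193 -0.0323]
 [ 0.5281 -0.0283]
 [ 0.5312  0.0083]] [ 0.575  -0.0119  0.11  ] [0.0371 0.0912 0.0368]
rest side [[ 0.5296  0.0036]
 [ 0.6261  0.0016]
 [ 0.6205 -0.0275]
 [ 0.5283 -0.0244]] [ 0.5761 -0.0117  0.11  ] [0.0965 0.0296 0.0922]
guard top [[0.5166185769569793, 0.17432494171505641], [0.6617103965520057, 0.16596140614534305]] mid [0.5892 0.1701 0.195 ] len 0.14533266955719742 ang 176.70094700925802
guard bot? [[0.5156816678271101, 0.1790727517317331], [0.668701630584845, 0.17483940955145438]] mid [0.5922 0.177  0.02  ] len 0.15307850988428745 ang 178.41529965448947
tongue far edge top [[0.5974 0.1356 0.104 ]
 [0.5715 0.1354 0.104 ]]
tongue near edge top [[0.597  0.1597 0.109 ]
 [0.5712 0.1594 0.109 ]]
tongue side [[0.5714 0.158  0.109 ]
 [0.5995 0.1625 0.109 ]
 [0.5972 0.1465 0.104 ]
 [0.5699 0.1437 0.104 ]]
base edge [[0.7287883160987906, 0.14974407247583257], [0.48112179053293397, 0.1548710177135226]] mid [0.605  0.1523 0.01  ] len 0.24771958633368774 ang -1.1859106648446396
guard top [[0.6585295830937086, 0.16064403675565803], [0.5037105753254885, 0.16637575286121367]] mid [0.5811 0.1635 0.195 ] len 0.15492507135983796 ang -2.120238530742628
square [[ 0.3884  0.119 ]
 [ 0.3544 -0.0002]
 [ 0.4329 -0.0317]]
dowels [[ 0.5618 -0.2841]
 [ 0.5195 -0.3333]
 [ 0.4774 -0.3792]
 [ 0.4346 -0.4289]
 [ 0.4226 -0.1602]
 [ 0.3796 -0.2078]
 [ 0.3387 -0.2553]
 [ 0.2952 -0.3034]]
```

```bash
python3 - <<'E'
from h import *
np.set_printoptions(precision=4,suppress=True)
print('tcp px',w2p('top',[.184,.491,.191]),w2p('side',[.184,.491,.191]))
for z in (.1,.15,.2,.25,.3,.35): print(z,p2w('top',(128,266),z)[0],p2w('side',(203,119),z)[0],'|',p2w('top',(62,415),z)[0],p2w('side',(105,175),z)[0])
# bar: bright blob in top view
im=r.snapshot('top'); g=im.min(2)
m=(g>150).astype(np.uint8)
n,l,st,ce=cv2.connectedComponentsWithStats(m)
for i in range(1,n):
    if st[i,4]>120 and 200<ce[i,0]<470 and 150<ce[i,1]<360:
        ys,xs=np.where(l==i); rc=cv2.minAreaRect(np.c_[xs,ys].astype(np.float32)); print(st[i],rc)
        for z in ((.05,.11)):
            W=p2w('top',np.c_[xs,ys],z)[:,:2]; q=cv2.minAreaRect((W*1000).astype(np.float32)); 
            u,s,v=np.linalg.svd(W-W.mean(0),full_matrices=False); print(z,W.mean(0),q,np.degrees(np.arctan2(v[0,1],v[0,0])))
E
```

```text
tcp px [[ 62.6216 401.5169]] [[103.606  131.9758]]
0.1 [0.4886 0.3848 0.1   ] [0.5786 0.7231 0.1   ] | [0.1241 0.5389 0.1   ] [0.1596 0.3599 0.1   ]
0.15 [0.4875 0.3663 0.15  ] [0.5413 0.5796 0.15  ] | [0.1409 0.5128 0.15  ] [0.1601 0.2492 0.15  ]
0.2 [0.4864 0.3477 0.2   ] [0.504  0.4362 0.2   ] | [0.1577 0.4867 0.2   ] [0.1605 0.1385 0.2   ]
0.25 [0.4853 0.3291 0.25  ] [0.4667 0.2928 0.25  ] | [0.1744 0.4606 0.25  ] [0.161  0.0278 0.25  ]
0.3 [0.4843 0.3105 0.3   ] [0.4294 0.1494 0.3   ] | [0.1912 0.4344 0.3   ] [ 0.1614 -0.0829  0.3   ]
0.35 [0.4832 0.292  0.35  ] [0.3922 0.006  0.35  ] | [0.208  0.4083 0.35  ] [ 0.1619 -0.1936  0.35  ]
[278 147  11  31 251] ((282.36065673828125, 161.9672088623047), (30.238937377929688, 8.872502326965332), 84.80557250976562)
0.05 [ 0.7667 -0.0081] ((769.1171875, -8.388004302978516), (84.75836944580078, 24.076112747192383), 4.42758846282959) -174.65271879681038
0.11 [ 0.7499 -0.0074] ((752.1679077148438, -7.607547760009766), (80.01034545898438, 22.727405548095703), 4.427579879760742) -174.65271879681035
[395 169  31  24 424] ((409.1651916503906, 18
[... 2069 characters left out ...]
8)
0.05 [ 0.3891 -0.3519] ((390.7222900390625, -353.535400390625), (15.596150398254395, 292.403564453125), 47.13296890258789) 137.14240287542177
0.11 [ 0.3934 -0.3319] ((394.9698486328125, -333.42034912109375), (14.722488403320312, 276.0235595703125), 47.13296890258789) 137.14240287542177
[235 300  47  21 374] ((257.45465087890625, 309.67230224609375), (46.82676696777344, 9.72164249420166), 14.743562698364258)
0.05 [0.3727 0.0524] ((374.49908447265625, 60.200042724609375), (121.96228790283203, 24.903038024902344), 75.06349182128906) -105.45199623603071
0.11 [0.3779 0.0497] ((379.6555480957031, 57.13833236694336), (115.13016510009766, 23.508018493652344), 75.06348419189453) -105.4519962360307
```

>>> carry_out(increments=[{"dz": -0.04,"claw": -0.1},{"dz": -0.08,"claw": -0.1},{"dz": -0.12,"claw": -0.1},{"dz": -0.16,"claw": -0.1},{"dz": -0.16,"claw": -0.1}], squeeze=80)

```text
invalid input at $.increments[0]: expected keys dx, dy, dz, spin, claw
```

>>> carry_out(increments=[{"dx": -0.015,"dy": -0.02,"claw": -0.1},{"dx": -0.042,"dy": -0.053,"claw": -0.1},{"dx": -0.072,"dy": -0.09,"claw": -0.1},{"dx": -0.102,"dy": -0.127,"claw": -0.1},{"dx": -0.132,"dy": -0.163,"claw": -0.1}])

```text
invalid input at $.increments[0]: expected keys dx, dy, dz, spin, claw
```

>>> carry_out(increments=[{"dx": -0.028,"dy": -0.034,"claw": -0.1},{"dx": -0.056,"dy": -0.068,"claw": -0.1},{"dx": -0.084,"dy": -0.102,"claw": -0.1},{"dx": -0.112,"dy": -0.136,"claw": -0.1},{"dx": -0.14,"dy": -0.17,"claw": -0.1}])

```text
invalid input at $.increments[0]: expected keys dx, dy, dz, spin, claw
```

All keys are needed.

>>> carry_out(increments=[{"dx": 0,"dy": 0,"dz": -0.04,"spin": 0,"claw": -0.1},{"dx": 0,"dy": 0,"dz": -0.08,"spin": 0,"claw": -0.1},{"dx": 0,"dy": 0,"dz": -0.12,"spin": 0,"claw": -0.1},{"dx": 0,"dy": 0,"dz": -0.16,"spin": 0,"claw": -0.1},{"dx": 0,"dy": 0,"dz": -0.16,"spin": 0,"claw": -0.1}], squeeze=80)

```text
clock: 0.75
eef_pos: [0.1849, 0.4929, 0.3563]
orientation: [0.001, 0.178, 0.984, 0.004]
contact_force: [0.3, -0.6, -0.9]
finger_gap: 0.0468
gripper_force: 0.0
```

>>> carry_out(increments=[{"dx": -0.015,"dy": -0.02,"dz": 0,"spin": 0,"claw": -0.1},{"dx": -0.042,"dy": -0.053,"dz": 0,"spin": 0,"claw": -0.1},{"dx": -0.072,"dy": -0.09,"dz": 0,"spin": 0,"claw": -0.1},{"dx": -0.102,"dy": -0.127,"dz": 0,"spin": 0,"claw": -0.1},{"dx": -0.132,"dy": -0.163,"dz": 0,"spin": 0,"claw": -0.1}])

```text
clock: 1.25
eef_pos: [0.2506, 0.2907, 0.3508]
orientation: [-0.0, 0.178, 0.984, -0.0]
contact_force: [1.2, -0.5, 0.4]
finger_gap: 0.0471
gripper_force: 0.0
```

>>> carry_out(increments=[{"dx": -0.028,"dy": -0.034,"dz": 0,"spin": 0,"claw": -0.1},{"dx": -0.056,"dy": -0.068,"dz": 0,"spin": 0,"claw": -0.1},{"dx": -0.084,"dy": -0.102,"dz": 0,"spin": 0,"claw": -0.1},{"dx": -0.112,"dy": -0.136,"dz": 0,"spin": 0,"claw": -0.1},{"dx": -0.14,"dy": -0.17,"dz": 0,"spin": 0,"claw": -0.1}])

```text
clock: 1.75
eef_pos: [0.322, 0.0825, 0.3511]
orientation: [0.0, 0.178, 0.984, 0.0]
contact_force: [1.3, 0.9, -0.9]
finger_gap: 0.0472
gripper_force: 0.0
```

>>> carry_out(increments=[{"dx": -0.027,"dy": -0.033,"dz": 0,"spin": 0,"claw": -0.1},{"dx": -0.054,"dy": -0.066,"dz": 0,"spin": 0,"claw": -0.1},{"dx": -0.081,"dy": -0.099,"dz": 0,"spin": 0,"claw": -0.1},{"dx": -0.108,"dy": -0.132,"dz": 0,"spin": 0,"claw": -0.1},{"dx": -0.135,"dy": -0.165,"dz": 0,"spin": 0,"claw": -0.1}])

```text
clock: 2.25
eef_pos: [0.3905, -0.1196, 0.351]
orientation: [-0.0, 0.179, 0.984, 0.0]
contact_force: [0.9, 0.7, -0.2]
finger_gap: 0.047
gripper_force: 0.0
```

>>> carry_out(increments=[{"dx": -0.035,"dy": -0.044,"dz": 0,"spin": 4,"claw": -0.1},{"dx": -0.07,"dy": -0.087,"dz": 0,"spin": 9,"claw": -0.1},{"dx": -0.1,"dy": -0.125,"dz": 0,"spin": 14,"claw": -0.1},{"dx": -0.12,"dy": -0.15,"dz": 0,"spin": 18,"claw": -0.1},{"dx": -0.132,"dy": -0.165,"dz": 0,"spin": 19.6,"claw": -0.1}])

```text
clock: 2.75
eef_pos: [0.4566, -0.3218, 0.3494]
orientation: [-0.001, 0.346, 0.938, 0.0]
contact_force: [-0.1, -0.2, -0.6]
finger_gap: 0.0466
gripper_force: 0.0
```

>>> carry_out(increments=[{"dx": 0,"dy": 0,"dz": 0.04,"spin": 0,"claw": -0.1},{"dx": 0,"dy": 0,"dz": 0.09,"spin": 0,"claw": -0.1},{"dx": 0,"dy": 0,"dz": 0.14,"spin": 0,"claw": -0.1},{"dx": 0,"dy": 0,"dz": 0.18,"spin": 0,"claw": -0.1},{"dx": 0,"dy": 0,"dz": 0.2,"spin": 0,"claw": -0.1}])

```text
clock: 3.25
eef_pos: [0.4541, -0.3171, 0.1471]
orientation: [-0.003, 0.343, 0.939, 0.001]
contact_force: [-0.4, -0.0, 0.7]
finger_gap: 0.0471
gripper_force: 0.0
```

>>> carry_out(increments=[{"dx": 0,"dy": 0,"dz": 0.02,"spin": 0,"claw": -0.1},{"dx": 0,"dy": 0,"dz": 0.04,"spin": 0,"claw": -0.1},{"dx": 0,"dy": 0,"dz": 0.05,"spin": 0,"claw": -0.1},{"dx": 0,"dy": 0,"dz": 0.05,"spin": 0,"claw": -0.1}])

```text
clock: 3.65
eef_pos: [0.4552, -0.3179, 0.0999]
orientation: [-0.001, 0.343, 0.939, 0.0]
contact_force: [-0.2, 0.1, -0.3]
finger_gap: 0.0472
gripper_force: 0.0
```

```bash
python3 - <<'E'
from h import *
print(r.get_obs()['eef_pos'],r.get_obs()['orientation'],r.get_obs()['q'])
a=r.snapshot("top")[:,:,::-1]; b=r.snapshot("side")[:,:,::-1]
f=lambda i,x,y:cv2.resize(i[y:y+150,x:x+150],None,fx=2.66,fy=2.66,interpolation=cv2.INTER_CUBIC)
cv2.imwrite("pics/g1.png",np.hstack([f(a,325,215),f(b,200,220)]))
E
```

```text
[ 0.4552408  -0.31785232  0.09988777] [-1.40232393e-03  3.43303883e-01  9.39223278e-01  3.33968650e-04] [-6.09476145e-01  3.36551545e-01 -1.13665839e-01  1.12346111e+00
 -7.27755190e-05  9.13893557e-02]
```

View pics/g1.png

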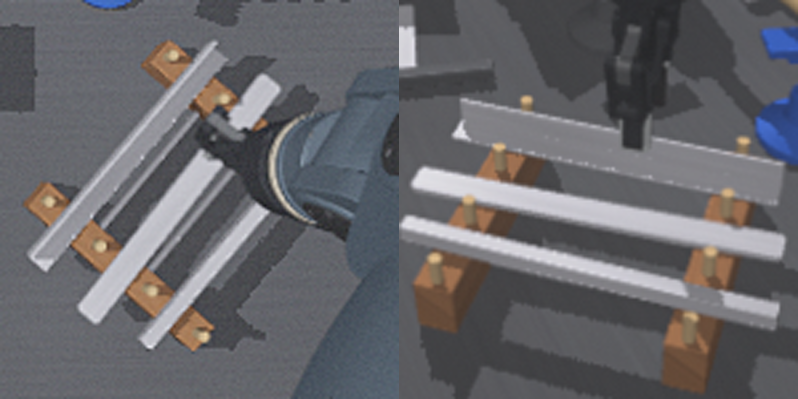

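Gripper hangs over the middle bar beyond its centre, aligned (left pane around (205,135)). Descend and grip.

>>> carry_out(increments=[{"dx": 0,"dy": 0,"dz": 0.02,"spin": 0,"claw": -0.1},{"dx": 0,"dy": 0,"dz": 0.04,"spin": 0,"claw": -0.1},{"dx": 0,"dy": 0,"dz": 0.06,"spin": 0,"claw": -0.1},{"dx": 0,"dy": 0,"dz": 0.071,"spin": 0,"claw": -0.1},{"dx": 0,"dy": 0,"dz": 0.071,"spin": 0,"claw": -0.1}])

```text
clock: 4.25
eef_pos: [0.4558, -0.3183, 0.0298]
orientation: [-0.001, 0.343, 0.939, 0.0]
contact_force: [-0.2, 0.6, -0.6]
finger_gap: 0.0472
gripper_force: 0.0
```

>>> carry_out(increments=[{"dx": 0,"dy": 0,"dz": 0,"spin": 0,"claw": 0.1},{"dx": 0,"dy": 0,"dz": 0,"spin": 0,"claw": 0.3},{"dx": 0,"dy": 0,"dz": 0,"spin": 0,"claw": 0.6},{"dx": 0,"dy": 0,"dz": 0,"spin": 0,"claw": 1},{"dx": 0,"dy": 0,"dz": 0,"spin": 0,"claw": 1}])

```text
clock: 4.75
eef_pos: [0.4563, -0.3186, 0.0307]
orientation: [0.0, 0.343, 0.939, -0.0]
contact_force: [0.1, -0.1, 0.5]
finger_gap: 0.0003
gripper_force: 0.0
```

>>> carry_out(increments=[{"dx": 0,"dy": 0,"dz": 0,"spin": 0,"claw": 1},{"dx": 0,"dy": 0,"dz": -0.004,"spin": 0,"claw": 1},{"dx": 0,"dy": 0,"dz": -0.01,"spin": 0,"claw": 1}])

```text
clock: 5.05
eef_pos: [0.456, -0.3184, 0.0405]
orientation: [-0.0, 0.343, 0.939, 0.0]
contact_force: [0.6, 0.3, -0.0]
finger_gap: -0.0002
gripper_force: 0.0
```

```bash
python3 - <<'E'
from h import *
a=r.snapshot("top")[:,:,::-1]; b=r.snapshot("side")[:,:,::-1]
f=lambda i,x,y:cv2.resize(i[y:y+150,x:x+150],None,fx=2.66,fy=2.66,interpolation=cv2.INTER_CUBIC)
cv2.imwrite("pics/g2.png",np.hstack([f(a,325,215),f(b,200,220)]))
E
```

```text
(no output)
```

View pics/g2.png

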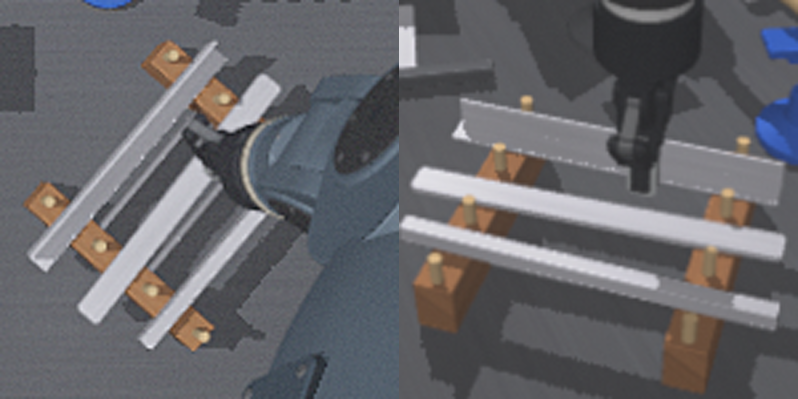

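```bash
python3 - <<'E'
from h import *
np.set_printoptions(precision=4,suppress=True)
o=r.get_obs();print(o['eef_pos'],o['q'])
print(w2p('side',o['eef_pos']),w2p('side',[.4560,-.3190,.05]),w2p('top',o['eef_pos']),w2p('top',[.4560,-.3190,.05]))
for z in (.03,.05,.07,.1): print(z,p2w('side',(290.6,291.4),z))
E
```

```text
[ 0.4568 -0.3189  0.0414] [-0.6095  0.3814 -0.2078  0.98   -0.0001  0.0914]
[[291.41   305.6987]] [[291.1798 302.8162]] [[400.2461 276.4592]] [[401.2568 276.7716]]
0.03 [[ 0.4805 -0.2685  0.03  ]]
0.05 [[ 0.4704 -0.2877  0.05  ]]
0.07 [[ 0.4603 -0.307   0.07  ]]
0.1 [[ 0.4451 -0.3358  0.1   ]]
```

The closed fingertip appears (pane (640,190)) well above the bar, not where the reported TCP projects. I check that numerically against the first picture.

```bash
python3 - <<'E'
from h import *
np.set_printoptions(precision=4,suppress=True)
o=r.get_obs()
for n,x0,x1,y0,y1 in (('side',270,315,255,325),('top',370,430,240,300)):
    a=r.snapshot(n).astype(int); b=cv2.imread(f'pics/{n}0.png')[:,:,::-1].astype(int)
    m=(abs(a-b).max(2)>25)[y0:y1,x0:x1]
    print(n,'rows from',y0,'cols from',x0)
    for i in range(0,y1-y0,2): print(y0+i,''.join('#' if v else '.' for v in m[i]))
t=np.array(o['eef_pos'])
for dz in (0,.02,.04,.06,.08,.1): print(dz,w2p('side',t+[0,0,dz]),w2p('top',t+[0,0,dz]))
E
```

```text
side rows from 255 cols from 270
255 ...........##................................
257 ............#....##..........................
259 .............................................
261 ................####.........................
263 ...............#####.........................
265 ...............####...##########.............
267 ...............##...###########..............
269 ............####...###########...............
271 .........#####################...............
273 ........######################...............
275 ........#####################................
277 .........####################................
279 ..........##################.................
281 ............################.................
283 .................#########.#.................
285 .................########..#.................
287 ................#.#######..#.................
289 ..................######.#...................
291 ..................######.#...................
293 ........................##...................
295 .............................................
297 .............
[... 2254 characters left out ...]
.##.....############
288 ..........................................###...############
290 .............................................#######.#######
292 ...............................................#############
294 ....................................................######.#
296 ............................................................
298 ............................................................
0 [[291.41   305.6987]] [[400.2461 276.4592]]
0.02 [[291.6191 298.6428]] [[402.5336 276.5026]]
0.04 [[291.8327 291.3901]] [[404.9081 276.5476]]
0.06 [[292.0508 283.9339]] [[407.3745 276.5941]]
0.08 [[292.2735 276.2675]] [[409.9383 276.6422]]
0.1 [[292.5008 268.384 ]] [[412.6054 276.6921]]
```

Both views agree: the closed fingertip sits about 36 mm higher than the reported TCP (side tip row 293 vs 305.7; top mask consistent). I open again and go down in stages, watching the force.

>>> carry_out(increments=[{"dx": 0,"dy": 0,"dz": 0,"spin": 0,"claw": -0.1},{"dx": 0,"dy": 0,"dz": 0,"spin": 0,"claw": -0.1},{"dx": 0,"dy": 0,"dz": 0,"spin": 0,"claw": -0.1},{"dx": 0,"dy": 0,"dz": 0,"spin": 0,"claw": -0.1},{"dx": 0,"dy": 0,"dz": 0.01,"spin": 0,"claw": -0.1}])

```text
clock: 5.75
eef_pos: [0.457, -0.3191, 0.031]
orientation: [0.001, 0.343, 0.939, -0.0]
contact_force: [0.1, -0.4, -0.5]
finger_gap: 0.0471
gripper_force: 0.0
```

>>> carry_out(increments=[{"dx": 0,"dy": 0,"dz": 0.005,"spin": 0,"claw": -0.1},{"dx": 0,"dy": 0,"dz": 0.01,"spin": 0,"claw": -0.1},{"dx": 0,"dy": 0,"dz": 0.014,"spin": 0,"claw": -0.1},{"dx": 0,"dy": 0,"dz": 0.014,"spin": 0,"claw": -0.1}])

```text
clock: 6.15
eef_pos: [0.4558, -0.3183, 0.0156]
orientation: [-0.001, 0.343, 0.939, 0.0]
contact_force: [0.4, 0.5, -0.1]
finger_gap: 0.0471
gripper_force: 0.0
```

```bash
python3 - <<'E'
from h import *
o=r.get_obs();print(o['eef_pos'],o['contact_force'])
y0,y1,x0,x1=255,335,265,325
a=r.snapshot('side').astype(int); b=cv2.imread('pics/side0.png')[:,:,::-1].astype(int)
m=(abs(a-b).max(2)>25)[y0:y1,x0:x1]
for i in range(0,y1-y0,2): print(y0+i,''.join('#' if v else '.' for v in m[i]))
d=np.array([.645,.764,0])
for s in(-1,1):
  for z in (0,.03,.036,.042): print(s,z,w2p('side',np.array(o['eef_pos'])+s*d*.024+[0,0,z]),w2p('side',np.array(o['eef_pos'])+s*d*.038+[0,0,z]))
E
```

```text
[ 0.45576453 -0.3182772   0.01556012] [ 0.35882904  0.53398827 -0.08158615]
255 ..........########..........................................
257 ............####............................................
259 ............................................................
261 ............................................................
263 ............................................................
265 ...........................###########......................
267 ...............##.....################......................
269 ...............######....############.......................
271 ................#####################.......................
273 ...............######################.......................
275 ...............#####################........................
277 ...............###################..........................
279 .............######################.........................
281 ............#######################.........................
283 ............#######################.........................
285 .............######################..........
[... 1413 characters left out ...]
......########################..
331 ...........................................###############..
333 ...................................................########.
-1 0 [[287.86072027 322.64293632]] [[286.21752635 327.57277805]]
-1 0.03 [[288.10933175 312.30324497]] [[286.43620319 317.20616135]]
-1 0.036 [[288.16003043 310.18231082]] [[286.48081555 315.078703  ]]
-1 0.042 [[288.21105977 308.04328414]] [[286.52572508 312.93275306]]
1 0 [[293.18219168 306.6365242 ]] [[294.64869813 302.21447339]]
1 0.03 [[293.51994883 296.41066985]] [[295.00894492 292.02710981]]
1 0.036 [[293.58873466 294.31624947]] [[295.08228372 289.94143203]]
1 0.042 [[293.65793767 292.20504525]] [[295.15605805 287.8393343 ]]
```

Confirmed (near finger tip at row ~308, i.e. still about 10 mm above the bar). Down another 24 mm and close.

>>> carry_out(increments=[{"dx": 0,"dy": 0,"dz": 0.006,"spin": 0,"claw": -0.1},{"dx": 0,"dy": 0,"dz": 0.012,"spin": 0,"claw": -0.1},{"dx": 0,"dy": 0,"dz": 0.018,"spin": 0,"claw": -0.1},{"dx": 0,"dy": 0,"dz": 0.024,"spin": 0,"claw": -0.1},{"dx": 0,"dy": 0,"dz": 0.024,"spin": 0,"claw": -0.1}])

```text
clock: 6.7
eef_pos: [0.4556, -0.3181, -0.0087]
orientation: [-0.001, 0.343, 0.939, 0.0]
contact_force: [-0.2, 0.5, 0.1]
finger_gap: 0.0473
gripper_force: 0.0
```

>>> carry_out(increments=[{"dx": 0,"dy": 0,"dz": 0,"spin": 0,"claw": 0.1},{"dx": 0,"dy": 0,"dz": 0,"spin": 0,"claw": 0.3},{"dx": 0,"dy": 0,"dz": 0,"spin": 0,"claw": 0.6},{"dx": 0,"dy": 0,"dz": 0,"spin": 0,"claw": 1},{"dx": 0,"dy": 0,"dz": 0,"spin": 0,"claw": 1}])

```text
clock: 7.2
eef_pos: [0.4564, -0.3188, -0.0071]
orientation: [0.0, 0.343, 0.939, -0.0]
contact_force: [-1.4, 0.4, 6.2]
finger_gap: 0.0227
gripper_force: 78.3
```

>>> carry_out(increments=[{"dx": 0,"dy": 0,"dz": 0,"spin": 0,"claw": 1},{"dx": 0,"dy": 0,"dz": 0,"spin": 0,"claw": 1}])

```text
clock: 7.4
eef_pos: [0.4564, -0.3188, -0.0071]
orientation: [0.0, 0.343, 0.939, -0.0]
contact_force: [-2.0, 0.4, 6.3]
finger_gap: 0.0228
gripper_force: 78.3
```

Gripped. Lift, carry to the rest and turn the bar.

>>> carry_out(increments=[{"dx": 0,"dy": 0,"dz": -0.015,"spin": 0,"claw": 1},{"dx": 0,"dy": 0,"dz": -0.05,"spin": 0,"claw": 1},{"dx": 0,"dy": 0,"dz": -0.09,"spin": 0,"claw": 1},{"dx": 0,"dy": 0,"dz": -0.13,"spin": 0,"claw": 1},{"dx": 0,"dy": 0,"dz": -0.16,"spin": 0,"claw": 1}])

```text
clock: 7.9
eef_pos: [0.4564, -0.3186, 0.1545]
orientation: [0.001, 0.343, 0.939, -0.0]
contact_force: [0.3, -0.3, -3.2]
finger_gap: 0.0226
gripper_force: 79.0
```

>>> carry_out(increments=[{"dx": 0.004,"dy": 0.014,"dz": -0.003,"spin": 0,"claw": 1},{"dx": 0.011,"dy": 0.04,"dz": -0.006,"spin": 0,"claw": 1},{"dx": 0.02,"dy": 0.072,"dz": -0.01,"spin": 0,"claw": 1},{"dx": 0.029,"dy": 0.105,"dz": -0.01,"spin": 0,"claw": 1},{"dx": 0.0385,"dy": 0.139,"dz": -0.01,"spin": 0,"claw": 1}])

```text
clock: 8.4
eef_pos: [0.5162, -0.1855, 0.1607]
orientation: [-0.001, 0.343, 0.939, 0.0]
contact_force: [0.5, -0.4, -4.0]
finger_gap: 0.0226
gripper_force: 79.0
```

>>> carry_out(increments=[{"dx": 0.009,"dy": 0.033,"dz": 0,"spin": 6,"claw": 1},{"dx": 0.018,"dy": 0.065,"dz": 0,"spin": 14,"claw": 1},{"dx": 0.027,"dy": 0.097,"dz": 0,"spin": 22,"claw": 1},{"dx": 0.034,"dy": 0.122,"dz": 0,"spin": 30,"claw": 1},{"dx": 0.0385,"dy": 0.1385,"dz": 0,"spin": 38,"claw": 1}])

```text
clock: 8.9
eef_pos: [0.5761, -0.054, 0.1603]
orientation: [-0.001, 0.632, 0.775, -0.001]
contact_force: [0.7, -1.1, -3.8]
finger_gap: 0.0225
gripper_force: 79.0
```

>>> carry_out(increments=[{"dx": 0,"dy": 0,"dz": 0,"spin": 6,"claw": 1},{"dx": 0,"dy": 0,"dz": 0,"spin": 11,"claw": 1},{"dx": 0,"dy": 0,"dz": 0,"spin": 13.9,"claw": 1},{"dx": 0,"dy": 0,"dz": 0,"spin": 13.9,"claw": 1},{"dx": 0,"dy": 0,"dz": 0,"spin": 13.9,"claw": 1}])

```text
clock: 9.4
eef_pos: [0.5757, -0.0563, 0.1611]
orientation: [-0.001, 0.719, 0.695, -0.001]
contact_force: [0.5, -0.2, -3.7]
finger_gap: 0.0227
gripper_force: 79.0
```

```bash
python3 - <<'E'
from h import *
o=r.get_obs();print(o['eef_pos'],o['orientation'],o['contact_force'],o['moment'],o['finger_gap'])
a=r.snapshot("top")[:,:,::-1]; b=r.snapshot("side")[:,:,::-1]
f=lambda i,x,y:cv2.resize(i[y:y+200,x:x+150],None,fx=2.66,fy=2.66,interpolation=cv2.INTER_CUBIC)
cv2.imwrite("pics/c1.png",np.hstack([f(a,195,150),f(b,210,80)]))
E
```

```text
[ 0.57569637 -0.05626289  0.16106824] [-7.30790232e-04  7.19000641e-01  6.95008732e-01 -6.38688940e-04] [ 0.53157553 -0.15875769 -3.65538729] [-0.1034729  -0.00273302  0.01214263] 0.02269041923737315
```

View pics/c1.png

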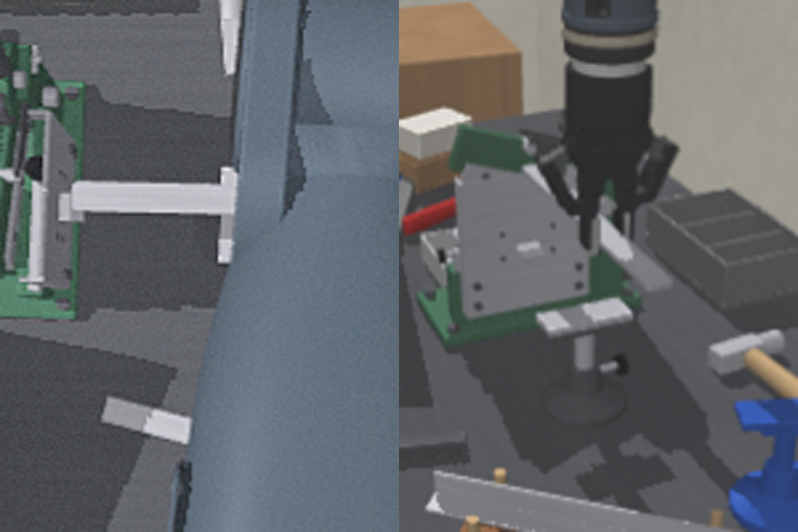

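Bar held flat over the rest (top pane nose at (72,195), tail hidden under arm), rest visible below. Measure the centreline numerically.

```bash
python3 - <<'E'
from h import *
np.set_printoptions(precision=4,suppress=True)
im=r.snapshot('top').min(2).astype(int)
for rr in range(214,234,1): print(rr,im[rr,212:284:3])
pts=[]
for c in range(228,276,2):
    col=im[208:240,c]; ys=np.where(col>150)[0]
    if len(ys): pts.append((c,208+(ys.min()+ys.max())/2,len(ys)))
pts=np.array(pts); print(pts[::4])
W=p2w('top',pts[:,:2],.218); k=np.polyfit(W[:,1],W[:,0],1); print('slope dx/dy',k, 'x at y=.161',np.polyval(k,.161),'nose region',W[0],W[-1])
E
```

```text
214 [140 102  91 102  63  80  75  71  76  73  75  66  75  73  75  71  71  73
  76  71  70  76 158 198]
215 [142 100  79  97  57  69  76  76  70  73  69  77  74  75  74  72  76  73
  79  73  70  75 167 191]
216 [140 100 101 101  57  70  67  66  64  72  73  77  72  73  73  67  73  74
  78  74  76  73 212 193]
217 [135 100  96  97  92  81  94  86  89  80  80  73  71  70  74  75  68  64
  69  67  67  66 209 191]
218 [128 104  99  90 210 181 183 183 182 157 152 153 124 123 124 121  96 101
 100  94  87  89 202 191]
219 [124 100 102  90 199 199 199 200 201 202 197 200 203 202 204 205 205 205
 206 188 178 180 189 192]
220 [128  94 102  87 197 198 196 197 195 197 195 197 193 198 198 196 194 195
 194 198 199 198 196 193]
221 [163  98 100  83 194 192 196 194 194 193 192 193 194 193 193 191 192 188
 193 194 197 197 195 196]
222 [135  99 128 110 195 194 194 192 192 192 191 190 192 193 194 194 195 197
 197 196 195 195 193 195]
223 [133  97 186 167 195 194 193 191 190 190 190 188 188 189 188 189 191 191
 192 191 194 193 194 196]
224 [111  95 177 166 199 199 197 199 196 195 196 194 195 191 190 189 1
[... 485 characters left out ...]
 141 142 143 178 179 181 179 203 203
 208 205 205 203 199 201]
230 [111 100 181 154 145  64  63  68  68  63  63  61  60  55  59  56  65  70
  67  95 104 102 144 163]
231 [115  94 182 158 148  75  73  69  66  74  72  72  73  68  76  74  67  66
  67  62  62  58 137 141]
232 [109  97 190 159 147  78  77  83  78  74  72  71  82  77  76  72  75  76
  73  65  67  70 148 143]
233 [114  99  89 104  85  81  81  72  76  78  77  79  78  79  75  79  71  70
  76  71  71  71 145 147]
[[228. 223.  11.]
 [236. 223.  11.]
 [244. 223.  11.]
 [252. 224.  11.]
 [260. 224.  11.]
 [268. 224.  11.]]
slope dx/dy [0.0371 0.577 ] x at y=.161 0.5829206155251828 nose region [0.5812 0.1175 0.218 ] [0.5781 0.014  0.218 ]
```

>>> carry_out(increments=[{"dx": 0,"dy": 0.0005,"dz": 0.015,"spin": 0,"claw": 1},{"dx": 0,"dy": 0.001,"dz": 0.04,"spin": 0,"claw": 1},{"dx": 0,"dy": 0.0015,"dz": 0.065,"spin": 0,"claw": 1},{"dx": 0,"dy": 0.0015,"dz": 0.085,"spin": 0,"claw": 1},{"dx": 0,"dy": 0.0015,"dz": 0.095,"spin": 0,"claw": 1}])

```text
clock: 10.05
eef_pos: [0.5767, -0.0568, 0.0655]
orientation: [-0.001, 0.72, 0.694, -0.001]
contact_force: [-1.0, -0.3, -3.9]
finger_gap: 0.0226
gripper_force: 79.0
```

>>> carry_out(increments=[{"dx": 0,"dy": 0,"dz": 0.001,"spin": 0,"claw": 1},{"dx": 0,"dy": 0,"dz": 0.003,"spin": 0,"claw": 1},{"dx": 0,"dy": 0,"dz": 0.004,"spin": 0,"claw": 1},{"dx": 0,"dy": 0,"dz": 0.004,"spin": 0,"claw": 1}])

```text
clock: 10.45
eef_pos: [0.5783, -0.0569, 0.0641]
orientation: [0.001, 0.72, 0.694, 0.0]
contact_force: [0.6, -0.1, -3.3]
finger_gap: 0.0226
gripper_force: 79.0
```

>>> carry_out(increments=[{"dx": 0,"dy": 0,"dz": 0.001,"spin": 0,"claw": 1},{"dx": 0,"dy": 0,"dz": 0.002,"spin": 0,"claw": 1},{"dx": 0,"dy": 0,"dz": 0.002,"spin": 0,"claw": 1},{"dx": 0,"dy": 0,"dz": 0.002,"spin": 0,"claw": 1}])

```text
clock: 10.85
eef_pos: [0.5778, -0.0569, 0.0614]
orientation: [0.0, 0.72, 0.694, -0.0]
contact_force: [0.3, -0.1, -3.4]
finger_gap: 0.0226
gripper_force: 79.0
```

>>> carry_out(increments=[{"dx": 0,"dy": 0,"dz": 0.001,"spin": 0,"claw": 1},{"dx": 0,"dy": 0,"dz": 0.002,"spin": 0,"claw": 1},{"dx": 0,"dy": 0,"dz": 0.002,"spin": 0,"claw": 1}])

```text
clock: 11.15
eef_pos: [0.5777, -0.0568, 0.0591]
orientation: [-0.0, 0.72, 0.694, -0.0]
contact_force: [-0.5, -0.7, -3.2]
finger_gap: 0.0228
gripper_force: 79.0
```

>>> carry_out(increments=[{"dx": 0,"dy": 0,"dz": 0.001,"spin": 0,"claw": 1},{"dx": 0,"dy": 0,"dz": 0.001,"spin": 0,"claw": 1},{"dx": 0,"dy": 0,"dz": 0.001,"spin": 0,"claw": 1}])

```text
clock: 11.45
eef_pos: [0.5778, -0.0569, 0.0584]
orientation: [0.0, 0.72, 0.694, -0.0]
contact_force: [-1.1, -0.8, -2.5]
finger_gap: 0.0223
gripper_force: 79.2
```

```bash
python3 -c "
from h import *
o=r.get_obs();print(o['eef_pos'],o['contact_force'],o['moment'])"
```

```text
[ 0.5778077  -0.05687298  0.05839601] [-1.09975919 -0.78651178 -2.49754037] [-0.10510182  0.05596445  0.00479723]
```

>>> carry_out(increments=[{"dx": 0,"dy": 0,"dz": 0.001,"spin": 0,"claw": 1},{"dx": 0,"dy": 0,"dz": 0.001,"spin": 0,"claw": 1},{"dx": 0,"dy": 0,"dz": 0.001,"spin": 0,"claw": 1}])

```text
clock: 11.75
eef_pos: [0.5779, -0.0569, 0.0577]
orientation: [0.0, 0.72, 0.694, 0.0]
contact_force: [-2.0, -1.5, 3.5]
finger_gap: 0.0225
gripper_force: 79.7
```

```bash
python3 -c "
from h import *
o=r.get_obs();print(o['eef_pos'],o['contact_force'],o['moment'])"
```

```text
[ 0.57791923 -0.05688476  0.05769743] [-2.04422237 -1.52847747  3.51967076] [-0.06058667  0.36769406 -0.00300657]
```

Bar is on the rest. Let go.

>>> carry_out(increments=[{"dx": 0,"dy": 0,"dz": 0,"spin": 0,"claw": 0.3},{"dx": 0,"dy": 0,"dz": 0,"spin": 0,"claw": 0.2},{"dx": 0,"dy": 0,"dz": 0,"spin": 0,"claw": 0.1},{"dx": 0,"dy": 0,"dz": 0,"spin": 0,"claw": 0},{"dx": 0,"dy": 0,"dz": 0,"spin": 0,"claw": -0.1}])

```text
clock: 12.25
eef_pos: [0.5778, -0.0568, 0.0573]
orientation: [0.0, 0.72, 0.694, -0.0]
contact_force: [0.0, 0.2, 0.6]
finger_gap: 0.0471
gripper_force: 0.0
```

>>> carry_out(increments=[{"dx": 0,"dy": 0,"dz": 0,"spin": 0,"claw": -0.1},{"dx": 0,"dy": 0,"dz": 0,"spin": 0,"claw": -0.1},{"dx": 0,"dy": 0,"dz": 0,"spin": 0,"claw": -0.1},{"dx": 0,"dy": 0,"dz": 0,"spin": 0,"claw": -0.1}])

```text
clock: 12.65
eef_pos: [0.5778, -0.0569, 0.0573]
orientation: [0.0, 0.72, 0.694, -0.0]
contact_force: [0.1, -0.9, 0.3]
finger_gap: 0.0467
gripper_force: 0.0
```

>>> carry_out(increments=[{"dx": 0,"dy": 0,"dz": -0.02,"spin": 0,"claw": -0.1},{"dx": 0,"dy": 0,"dz": -0.04,"spin": 0,"claw": -0.1},{"dx": 0,"dy": 0,"dz": -0.06,"spin": 0,"claw": -0.1},{"dx": 0,"dy": 0,"dz": -0.08,"spin": 0,"claw": -0.1},{"dx": 0,"dy": 0,"dz": -0.08,"spin": 0,"claw": -0.1}])

```text
clock: 13.15
eef_pos: [0.5794, -0.057, 0.14]
orientation: [0.002, 0.72, 0.694, 0.001]
contact_force: [-0.4, 1.0, -0.1]
finger_gap: 0.0469
gripper_force: 0.0
```

```bash
cat > m.py <<'E'
from h import *
from scipy.optimize import least_squares
np.set_printoptions(precision=4,suppress=True)
o=r.get_obs();print(o['clock'],o['eef_pos'],o['orientation'],o['contact_force'],o['moment'],o['finger_gap'])
im=r.snapshot('top').min(2).astype(float)
P=[]
for c in range(222,274,2):
    col=np.clip((im[210:240,c]-80)/115,0,1); y=np.arange(210,240)
    i=np.where(col>.5)[0]
    if len(i)<8 or len(i)>13: continue
    a=i.min();b=i.max(); top=210+a-col[a-1]-.5; bot=210+b+col[b+1]+.5
    P.append((c,(top+bot)/2,bot-top))
P=np.array(P); W=p2w('top',P[:,:2],.115); k=np.polyfit(W[:,1],W[:,0],1)
print('n',len(P),'width',P[:,2].mean(),'slope',k[0],'x at .161',np.polyval(k,.161),'x at -.012',np.polyval(k,-.012))
rw=im[224]; print('row224',im[224,205:240].astype(int))
E
python3 - <<'E'
from m import *
a=r.snapshot("top")[:,:,::-1]; b=r.snapshot("side")[:,:,::-1]
f=lambda i,x,y:cv2.resize(i[y:y+150,x:x+150],None,fx=2.66,fy=2.66,interpolation=cv2.INTER_CUBIC)
cv2.imwrite("pics/p1.png",np.hstack([f(a,195,150),f(b,210,120)]))
E
```

```text
13.15 [ 0.5794 -0.057   0.14  ] [0.0017 0.7197 0.6943 0.0014] [-0.4167  0.9928 -0.0918] [ 0.0428 -0.0341  0.0067] 0.04692406938548584
n 25 width 9.963130434782608 slope 0.0324988641796121 x at .161 0.5840521095681172 x at -.012 0.5784298060650443
row224 [ 63  52 178 199 198 174 150 117  94  99  96  92 139 177 181 186 160 144
 147 147 151 124  93 146 155 151 152 151 145 155 153 149 152 152 157]
```

View pics/p1.png

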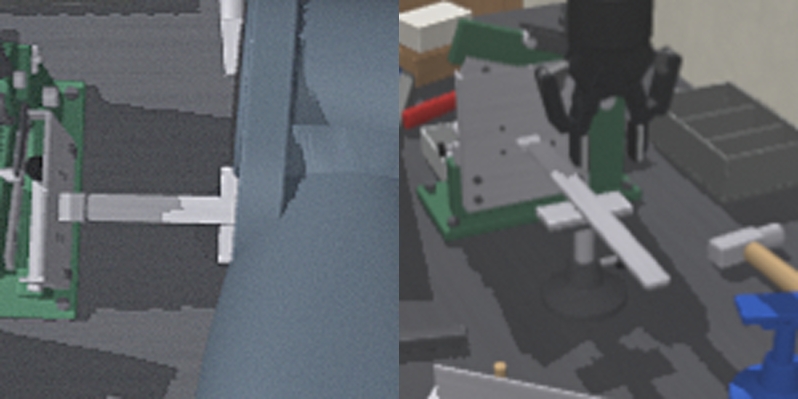

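Bar lies level on the rest, its nose (top pane (85,207)) right before the tongue (72,207), in line with it. Now to the tail: back 92 mm, down, and close gently.

>>> carry_out(increments=[{"dx": -0.02,"dy": 0,"dz": 0,"spin": 0,"claw": -0.1},{"dx": -0.045,"dy": 0,"dz": 0,"spin": 0,"claw": -0.1},{"dx": -0.07,"dy": 0,"dz": 0,"spin": 0,"claw": -0.1},{"dx": -0.085,"dy": 0,"dz": 0,"spin": 0,"claw": -0.1},{"dx": -0.092,"dy": 0,"dz": 0,"spin": 0,"claw": -0.1}])

```text
clock: 13.8
eef_pos: [0.574, -0.1498, 0.1364]
orientation: [-0.001, 0.72, 0.694, -0.0]
contact_force: [-0.1, 0.2, 0.5]
finger_gap: 0.0471
gripper_force: 0.0
```

>>> carry_out(increments=[{"dx": 0,"dy": 0,"dz": 0.01,"spin": 0,"claw": -0.1},{"dx": 0,"dy": 0,"dz": 0.03,"spin": 0,"claw": -0.1},{"dx": 0,"dy": 0,"dz": 0.05,"spin": 0,"claw": -0.1},{"dx": 0,"dy": 0,"dz": 0.07,"spin": 0,"claw": -0.1},{"dx": 0,"dy": 0,"dz": 0.08,"spin": 0,"claw": -0.1}])

```text
clock: 14.3
eef_pos: [0.5732, -0.1474, 0.0549]
orientation: [-0.001, 0.719, 0.695, -0.001]
contact_force: [-1.0, -0.0, -0.6]
finger_gap: 0.0465
gripper_force: 0.0
```

>>> carry_out(increments=[{"dx": 0,"dy": 0,"dz": 0,"spin": 0,"claw": 0},{"dx": 0,"dy": 0,"dz": 0,"spin": 0,"claw": 0.1},{"dx": 0,"dy": 0,"dz": 0,"spin": 0,"claw": 0.2},{"dx": 0,"dy": 0,"dz": 0,"spin": 0,"claw": 0.25},{"dx": 0,"dy": 0,"dz": 0,"spin": 0,"claw": 0.25}], squeeze=50)

```text
clock: 14.8
eef_pos: [0.5749, -0.1489, 0.058]
orientation: [0.001, 0.72, 0.694, 0.0]
contact_force: [0.2, -0.2, -0.3]
finger_gap: 0.0319
gripper_force: 0.0
```

```bash
python3 - <<'E'
from m import *
im=r.snapshot('top').min(2).astype(int)
print(im[216:236,212:234])
E
```

```text
14.8 [ 0.5749 -0.1489  0.058 ] [0.0005 0.7197 0.6943 0.0003] [ 0.1755 -0.2127 -0.2667] [-0.0082  0.0036  0.002 ] 0.03193632839727507
n 25 width 10.006608695652174 slope 0.032704180516096734 x at .161 0.5841041331450436 x at -.012 0.5784463099157588
row224 [ 65  55 180 200 198 177 155 114  98  99 101  96 138 179 184 188 163 146
 148 147 152 126  94 146 155 151 153 150 150 155 153 154 153 152 155]
[[144 103 101 101 104 104 101  81  99 102  98  73  62  59  72  80  79  73
   79  83  79  75]
 [140 109 100  98 102  97  95  84  91 103  90  72  63  56  70  78  77  72
   76  71  77  78]
 [132 102 101  99 102 101 104 103 110 100  94  71  72  56  75  78  79  79
   78  77  77  77]
 [129  99  97 105 100 104 103 104 105  98  93  66  65  54  71  76  75  77
   75  79  74  74]
 [132 105  98 100 102 101  98  98 102 103  95  68  63  56  78  76  80  73
   78  79  81  80]
 [167 109  97 102  98 101 100  99  97  99  90  71  67  57  72  76  76  76
   73  74  74  72]
 [130 108  98 101  97 112 132 137 139 124 107  95  95  95  99  80  73  80
   92  83  82  85]
 [135 113  98  99  93 146 185 191 196 168 152 154 
[... 459 characters left out ...]
6 147 145 151 124 107 150 155
  150 151 152 153]
 [122  96  99 101  91 160 183 184 184 159 144 143 149 151 112 100 145 151
  152 150 150 151]
 [109 103  96  98  91 156 181 182 188 159 143 143 146 151 112 104 142 149
  150 148 148 151]
 [112  96 103  96  90 160 183 186 186 159 147 146 150 154 111 102 147 155
  152 152 153 149]
 [110 100  97 102  92 180 192 186 187 161 144 147 149 155 117  67 122 148
  154 151 152 155]
 [116  99 102 100  95  94  89 101 106 106  96  86  84 107 102  82  73  70
   71  77  72  78]
 [111  93 101 101 100 100  97  99  95 100  77  61  55  69  75  72  77  76
   72  71  77  75]
 [110  99  98 102 103 100  98  99 100 103  78  69  60  69  80  71  76  76
   74  68  78  74]]
```

Tongue rows 222.0–232.6, bar nose rows 222.4–232.5: centred. Grip the tail.

>>> carry_out(increments=[{"dx": 0,"dy": 0,"dz": 0,"spin": 0,"claw": 0.35},{"dx": 0,"dy": 0,"dz": 0,"spin": 0,"claw": 0.45},{"dx": 0,"dy": 0,"dz": 0,"spin": 0,"claw": 1},{"dx": 0,"dy": 0,"dz": 0,"spin": 0,"claw": 1},{"dx": 0,"dy": 0,"dz": 0,"spin": 0,"claw": 1}])

```text
clock: 15.4
eef_pos: [0.5745, -0.1489, 0.0574]
orientation: [0.0, 0.72, 0.694, -0.0]
contact_force: [-0.6, 0.1, 0.0]
finger_gap: 0.0233
gripper_force: 48.9
```

```bash
python3 - <<'E'
from m import *
im=r.snapshot('top').min(2).astype(int)
print(im[221:235:1,215:232:2])
E
```

```text
15.4 [ 0.5745 -0.1489  0.0574] [ 0.0001  0.7197  0.6943 -0.0001] [-0.5519  0.1085  0.0468] [-0.1392 -0.0667  0.0049] 0.02332879681754058
n 25 width 10.111304347826085 slope 0.03261100547977018 x at .161 0.5843529864386844 x at -.012 0.5787112824906842
row224 [ 65  51 182 201 197 176 153 117  99 101  98  91 139 180 185 187 161 145
 143 150 152 124  95 145 157 155 149 155 153 154 154 151 151 153 151]
[[102  98 102 104  65  53  73  75  77]
 [ 97 113 136 125  99  96  78  94 102]
 [ 97 146 194 166 154 157  90 154 156]
 [103 135 184 162 145 154  88 159 150]
 [100 164 181 161 144 151  88 154 149]
 [100 162 183 160 147 150  93 152 150]
 [104 159 184 161 145 149 111 153 152]
 [ 93 163 179 158 148 151 107 157 155]
 [104 161 183 159 145 153 100 153 150]
 [ 98 152 183 157 146 155  99 153 153]
 [ 99 161 187 160 144 153 102 151 151]
 [ 98 178 189 161 147 153  73 124 143]
 [101  99  97 102  91 104  83  69  69]
 [ 99 100  99  97  61  66  75  74  74]]
```

>>> carry_out(increments=[{"dx": 0.003,"dy": 0,"dz": 0,"spin": 0,"claw": 1},{"dx": 0.007,"dy": 0,"dz": 0,"spin": 0,"claw": 1},{"dx": 0.011,"dy": 0,"dz": 0,"spin": 0,"claw": 1},{"dx": 0.015,"dy": 0,"dz": 0,"spin": 0,"claw": 1},{"dx": 0.018,"dy": 0,"dz": 0,"spin": 0,"claw": 1}])

```text
clock: 16.0
eef_pos: [0.5752, -0.1304, 0.0574]
orientation: [0.0, 0.72, 0.694, -0.0]
contact_force: [0.1, -2.7, 1.6]
finger_gap: 0.0236
gripper_force: 49.0
```

>>> carry_out(increments=[{"dx": 0.002,"dy": 0,"dz": 0,"spin": 0,"claw": 1},{"dx": 0.004,"dy": 0,"dz": 0,"spin": 0,"claw": 1},{"dx": 0.006,"dy": 0,"dz": 0,"spin": 0,"claw": 1},{"dx": 0.007,"dy": 0,"dz": 0,"spin": 0,"claw": 1}])

```text
clock: 16.4
eef_pos: [0.5754, -0.1237, 0.0574]
orientation: [0.0, 0.72, 0.694, -0.0]
contact_force: [-1.1, -2.7, 1.8]
finger_gap: 0.0239
gripper_force: 49.0
```

```bash
python3 - <<'E'
from m import *
im=r.snapshot('top').min(2).astype(int)
print(im[220:235:1,203:232:2])
E
```

```text
16.4 [ 0.5754 -0.1237  0.0574] [ 0.0001  0.7197  0.6943 -0.    ] [-1.0927 -2.714   1.7751] [-0.5319  0.0237  0.0214] 0.023939481169758154
n 26 width 10.094648829431435 slope 0.036512530715244865 x at .161 0.5847037056349432 x at -.012 0.5783870378212058
row224 [ 71  58 181 200 195 175 155 117  94 101 100  92 136 151 151 152 150 152
 152 151 149 152 150 151 152 151 149 151 151 149 150 152 151 151 150]
[[102  85 182 202 168 104 100  99 101 102  68  53  77  82  71]
 [ 78  80 179 198 197 109 100 100 103 102  76  44  73  72  71]
 [ 86  64 179 195 155 109 102 113 134 132 122  94 102  98 103]
 [ 82  65 181 196 156 102  96 135 153 153 152 158 157 155 154]
 [ 75  64 182 196 154  95  98 132 153 153 151 152 154 150 153]
 [ 78  65 185 199 154  97  98 144 150 148 149 148 147 152 148]
 [ 79  62 186 197 156  96 100 144 155 150 153 149 150 149 146]
 [ 69  60 185 197 155  95  99 145 154 153 148 149 152 150 148]
 [ 69  65 183 197 157  93 101 140 153 154 154 156 154 153 148]
 [ 66  63 185 197 154  99 103 126 149 149 151 151 151 146 151]
 [ 64  59 183 199 140  96 103 129 145 145 147 147 150 149 148]
 [ 67  57 190 199 139  97  98 151 154 152 151 153 154 153 150]
 [ 67  61 187 198 139  96  98 187 175 140 141 142 128 139 144]
 [ 62  60 184 196 141  94 103  92 105 110  91 106  76  66  66]
 [ 62  56 186 201 141  99  95  98  96  94  59  70  74  76  78]]
```

Nose is at the window, only about 3 N of drag. Go on slowly.

>>> carry_out(increments=[{"dx": 0.002,"dy": 0,"dz": 0,"spin": 0,"claw": 1},{"dx": 0.004,"dy": 0,"dz": 0,"spin": 0,"claw": 1},{"dx": 0.006,"dy": 0,"dz": 0,"spin": 0,"claw": 1},{"dx": 0.008,"dy": 0,"dz": 0,"spin": 0,"claw": 1},{"dx": 0.01,"dy": 0,"dz": 0,"spin": 0,"claw": 1}])

```text
clock: 17.0
eef_pos: [0.5758, -0.1137, 0.0574]
orientation: [0.0, 0.72, 0.694, -0.0]
contact_force: [-0.6, -3.4, 2.2]
finger_gap: 0.0239
gripper_force: 49.1
```

```bash
python3 m.py | head -2
```

```text
17.0 [ 0.5758 -0.1137  0.0574] [ 0.0001  0.7197  0.6943 -0.    ] [-0.5694 -3.3523  2.1972] [-0.5935 -0.011  -0.0417] 0.023943326431374045
n 26 width 10.074581939799328 slope 0.035964930354164454 x at .161 0.5846405391061167 x at -.012 0.5784186061548462
```

>>> carry_out(increments=[{"dx": 0.002,"dy": 0,"dz": 0,"spin": 0,"claw": 1},{"dx": 0.005,"dy": 0,"dz": 0,"spin": 0,"claw": 1},{"dx": 0.008,"dy": 0,"dz": 0,"spin": 0,"claw": 1},{"dx": 0.011,"dy": 0,"dz": 0,"spin": 0,"claw": 1},{"dx": 0.014,"dy": 0,"dz": 0,"spin": 0,"claw": 1}])

```text
clock: 17.55
eef_pos: [0.5763, -0.0996, 0.0574]
orientation: [0.0, 0.72, 0.694, -0.0]
contact_force: [-0.1, -3.3, 2.7]
finger_gap: 0.0233
gripper_force: 49.2
```

>>> carry_out(increments=[{"dx": 0.003,"dy": 0,"dz": 0,"spin": 0,"claw": 1},{"dx": 0.006,"dy": 0,"dz": 0,"spin": 0,"claw": 1},{"dx": 0.009,"dy": 0,"dz": 0,"spin": 0,"claw": 1},{"dx": 0.012,"dy": 0,"dz": 0,"spin": 0,"claw": 1},{"dx": 0.015,"dy": 0,"dz": 0,"spin": 0,"claw": 1}])

```text
clock: 18.05
eef_pos: [0.5769, -0.0847, 0.0574]
orientation: [0.0, 0.72, 0.694, -0.0]
contact_force: [-0.6, -4.8, 5.3]
finger_gap: 0.0235
gripper_force: 49.3
```

```bash
python3 m.py | head -2
```

```text
18.05 [ 0.5769 -0.0847  0.0574] [ 0.0002  0.7197  0.6943 -0.    ] [-0.6404 -4.834   5.2716] [-0.9182  0.0578 -0.0214] 0.02345995082040524
n 26 width 10.068896321070234 slope 0.035634364185769346 x at .161 0.584665602237797 x at -.012 0.5785008572336588
```

>>> carry_out(increments=[{"dx": 0.002,"dy": 0,"dz": -0.0005,"spin": 0,"claw": 1},{"dx": 0.005,"dy": 0,"dz": -0.001,"spin": 0,"claw": 1},{"dx": 0.008,"dy": 0,"dz": -0.001,"spin": 0,"claw": 1},{"dx": 0.011,"dy": 0,"dz": -0.001,"spin": 0,"claw": 1},{"dx": 0.014,"dy": 0,"dz": -0.001,"spin": 0,"claw": 1}])

```text
clock: 18.6
eef_pos: [0.5772, -0.0705, 0.0582]
orientation: [-0.0, 0.72, 0.694, -0.0]
contact_force: [0.5, -2.7, 2.1]
finger_gap: 0.0235
gripper_force: 49.1
```

>>> carry_out(increments=[{"dx": 0.002,"dy": 0,"dz": 0,"spin": 0,"claw": 1},{"dx": 0.004,"dy": 0,"dz": 0,"spin": 0,"claw": 1},{"dx": 0.006,"dy": 0,"dz": 0,"spin": 0,"claw": 1},{"dx": 0.008,"dy": 0,"dz": 0,"spin": 0,"claw": 1}])

```text
clock: 19.0
eef_pos: [0.5775, -0.0626, 0.0582]
orientation: [-0.0, 0.72, 0.694, -0.0]
contact_force: [0.3, -2.5, 1.4]
finger_gap: 0.0235
gripper_force: 49.0
```

```bash
python3 m.py | head -2
```

```text
19.0 [ 0.5775 -0.0626  0.0582] [-0.0001  0.7197  0.6943 -0.0001] [ 0.2846 -2.491   1.3791] [-0.471   0.0157  0.0382] 0.023462693742624295
n 26 width 10.051839464882939 slope 0.0332964340238089 x at .161 0.5842138639782758 x at -.012 0.5784535808921569
```

>>> carry_out(increments=[{"dx": 0.001,"dy": 0,"dz": 0,"spin": 0,"claw": 1},{"dx": 0.002,"dy": 0,"dz": 0,"spin": 0,"claw": 1},{"dx": 0.003,"dy": 0,"dz": 0,"spin": 0,"claw": 1},{"dx": 0.004,"dy": 0,"dz": 0,"spin": 0,"claw": 1},{"dx": 0.005,"dy": 0,"dz": 0,"spin": 0,"claw": 1}])

```text
clock: 19.55
eef_pos: [0.5776, -0.0577, 0.0582]
orientation: [-0.0, 0.72, 0.694, -0.0]
contact_force: [-0.1, -0.5, -1.4]
finger_gap: 0.0238
gripper_force: 49.0
```

>>> carry_out(increments=[{"dx": 0.001,"dy": 0,"dz": 0,"spin": 0,"claw": 1},{"dx": 0.002,"dy": 0,"dz": 0,"spin": 0,"claw": 1},{"dx": 0.002,"dy": 0,"dz": 0,"spin": 0,"claw": 1}])

```text
clock: 19.85
eef_pos: [0.5778, -0.0556, 0.0582]
orientation: [-0.0, 0.72, 0.694, 0.0]
contact_force: [0.0, -0.2, -1.6]
finger_gap: 0.0235
gripper_force: 49.0
```

>>> carry_out(increments=[{"dx": 0.001,"dy": 0,"dz": 0,"spin": 0,"claw": 1},{"dx": 0.001,"dy": 0,"dz": 0,"spin": 0,"claw": 1},{"dx": 0.002,"dy": 0,"dz": 0,"spin": 0,"claw": 1},{"dx": 0.002,"dy": 0,"dz": 0,"spin": 0,"claw": 1}])

```text
clock: 20.25
eef_pos: [0.5779, -0.0553, 0.0583]
orientation: [0.001, 0.72, 0.694, -0.001]
contact_force: [-0.0, -10.1, -2.1]
finger_gap: 0.0235
gripper_force: 49.0
```

```bash
python3 m.py | head -2
```

```text
20.25 [ 0.5779 -0.0553  0.0583] [ 0.0009  0.72    0.694  -0.001 ] [ -0.0123 -10.1212  -2.0612] [-1.7293  0.0891  0.0787] 0.023515812182757393
n 26 width 10.102341137123743 slope 0.03238124685437244 x at .161 0.5841517897722291 x at -.012 0.5785498340664228
```

>>> carry_out(increments=[{"dx": 0,"dy": 0,"dz": 0,"spin": 0,"claw": 1},{"dx": 0,"dy": 0,"dz": 0,"spin": 0,"claw": 1},{"dx": 0,"dy": 0,"dz": 0,"spin": 0,"claw": 1},{"dx": 0,"dy": 0,"dz": 0,"spin": 0,"claw": 1}])

```text
clock: 20.7
eef_pos: [0.5778, -0.0552, 0.0583]
orientation: [0.001, 0.72, 0.694, -0.001]
contact_force: [-0.3, -8.4, -1.5]
finger_gap: 0.0235
gripper_force: 49.0
```

```bash
python3 - <<'E'
from h import *
a=r.snapshot("top")[:,:,::-1]; b=r.snapshot("side")[:,:,::-1]
f=lambda i,x,y:cv2.resize(i[y:y+150,x:x+150],None,fx=2.66,fy=2.66,interpolation=cv2.INTER_CUBIC)
cv2.imwrite("pics/e1.png",np.hstack([f(a,165,150),f(b,210,120)]))
E
```

```text
(no output)
```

View pics/e1.png

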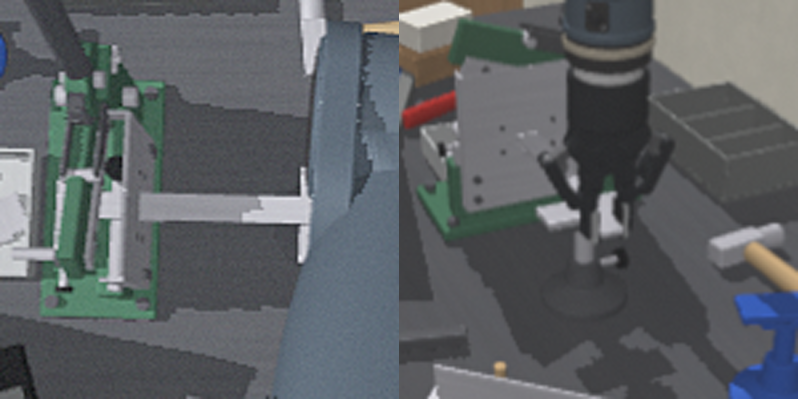

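The bar runs straight through the window (top pane (140,207)) and shows behind the guard at (110,205). The gripper holds the tail behind the rest with a steady push of about 8 N, so I hand in.

```bash
python3 -c "
from cell import r
print(r.hand_in())"
```

```text
the job is handed in; nothing more can be done
None
```

I handed the job in at about 21 s; the system gave no verdict. The bar went through the window, its nose is on what by distance is the length stop, and the gripper still holds its tail behind the rest, pushing with about 8 N.

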